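# Tip the repaired block over and push it up to the bench stop

### The arm

A 6-joint arm with a two-finger parallel gripper is mounted at the origin on the work surface. World frame = base frame: x ahead of the robot, y to its left, z up, the work surface at z = 0. Lengths are in m, angles in rad, forces in N, time in s.
With the tool pointing down it reaches from about 0.3 to 0.775 m from the base axis. Payload 14.6 kg.
Tool frame: the origin (TCP) lies on the centre line of the jaws, within the pads' length; the fingertips stand 19 mm ahead of it and the grasp point (between the pads) is the TCP; z points along the fingers, y is the line along which they close (so a half turn about z gives the same grasp; the last joint's range is limited). The gripper opens to 94 mm and grips with 3 to 60 N. Pads are 16 mm wide; open, the fingers measure 119 mm over their backs; the gripper's body (75 mm by 177 mm) begins 78 mm behind the grasp point.
Start: joints at [1.105, 0.3, 1.521, -0, 1.321, -0.067], TCP at [0.214, 0.507, 0.224] pointing down, gripper open.
Joint ranges: [-3.03, 3.03], [-0.79, 2.21], [0.23, 2.52], [-1.04, 4.18], [0, 3.07], [-2.55, 2.55]. Speed limits (rad/s): [2.22, 2.22, 2.57, 3.14, 3.14, 3.14].

### API

Orientations are given as [roll, pitch, yaw] about the fixed x, y, z axes, in that order (R = Rz(yaw) Ry(pitch) Rx(roll)).
In Python, from station import get_obs, camera, workorder gives the robot as it stands.
- The arm moves only by the tool play_rows, never from a script. Its argument "motion" is a list that holds one entry, the list of rows, each a list of 7 numbers: the shift along the tool's x, y, z as a fraction of full scale, then the turn, a rotation vector about the tool's x, y, z as a fraction of full scale, then the opening, from -1 (shut) to 1 (fully open). In form: [[[x, y, z, ax, ay, az, grip], ...]]. A call has 1 to 10 rows; each row is the pose to reach, as a shift and turn from the pose commanded when the call began, along the tool's axes at that moment, turning the shorter way round; what a row does not reach only later rows make up. Full scale, the value 1, is 0.25 m for a shift and 2 pi rad for a turn. A row lasts 1/10 s, in which the tool goes at most 50 mm and 8.59 degrees, less where a joint would pass 70% of its speed; a pose out of reach is approached as far as the arm can. A call with a number of a shift or a turn outside -1 to 1 is refused whole. A call with a gripper value outside its range is refused whole. The fingers move at their own pace and stop on an object; "grip_force" is the grip in N (left out, the last holds). Time passes only in rows, so rows that repeat a pose let the fingers close. It gives the time, the measured TCP pose, the force, the opening and the grip force at its end, in the units of the state.
- get_obs(): the state, without advancing time (a new reading comes with each control period).
- camera(name): name is "side" or "top"; returns a dict with "frame" (384x512x3 uint8, red, green, blue), "z_map" (384x512 float32, m along the optical axis (not along the pixel's ray), 0 where there is no reading), "camera_matrix" (3x3 intrinsics, pixels), "T" (4x4, takes a point from camera to world coordinates). Camera axes: x right, y up, looking along -z (the intrinsics and any distortion apply to the point x, -y, -z); pixel columns grow to the right and rows downward; lengths in m; the calibration is good to about 2 mm. A picture is of the moment at which its call begins.
- workorder.hand_in(): hands the job in; it is judged then, once.
The state is a dict: "time_s": time; "qpos": joint angles; "joint_vel": joint speeds; "tau": joint torques, N m; "ee_pos": TCP position; "eef_rot": TCP orientation; "force": force on the tool from outside, world axes, zero at the start; "moment": the same for the moment, N m; "grip_width": finger opening in m; "grip_force": force on a finger pad.
Only numpy, scipy, OpenCV 4.12 (cv2) and the standard library are available. Lean on these libraries where they do the work, as an engineer would, in place of code of your own. Each camera call takes 0.05 s, during which the arm holds its last target. There are 200 camera calls.

### The job

On the cork work board, tip the standing light-coloured block with the dark inlay over onto its back, away from the robot, so that its inlaid face lies up. Then push it along the cork until its end sits flush and square against the dark back stop. Only push it, never pick it up; leave the plain dark block standing where it is and do not disturb the other things.

Things in the scene. Friction and masses are not known exactly. Their poses are not given: they have to be found in the camera images.
- board: Fixed work board 340 (x) x 460 (y) x 18 mm, plywood faced with cork (cork top 18 mm above the bench). Origin: centre of its underside, z up, +x away from the robot towards the back stop. The dark wooden stop, 26 mm thick, 420 mm long, 25 mm above the cork, runs along y, its near face at board x = +120 mm. Position and yaw (up to 0.2 rad) vary.
- stop_face (a point): Point on the near face of the back stop, in the middle of its length, at the height of the cork. Axes as the board's: +x goes into the stop, y runs along it. A block pushed on its end while crooked can jam with one corner on the stop; a sideways nudge near its near end squares it.
- inlay_block: Loose light wooden block 36 (x) x 70 (y) x 130 mm (z), 0.16 to 0.32 kg, standing on end on the cork. Origin: centre of its lower end, z up its length. Its -x face, towards the robot, has a dark crack line and three dark butterfly keys; a dark strip also crosses the top end. Pushed near the top of that face it topples towards the stop, by itself once past 0.27 rad.
- inlay_mid (a point): Centre of the inlaid block (axes as the block's). Lying right, the block's x points down and its z towards the stop.
- inlay_top (a point): Centre of the block's upper end as it stands (axes as the block's): the end that is to sit against the stop. The block starts turned up to 0.15 rad from square with the board, and once tipped lies about 20 to 60 mm short of the stop.
- plain_block: Loose plain dark wooden block of the same size, 36 x 70 x 130 mm, standing on end on the cork, 170 to 200 mm to the side of the inlaid block (either side). Origin: centre of its lower end, z up. To be left standing.
- wax_tin: Small brass-coloured tin, 44 mm across, 34 mm high, standing on the cork near the left end of the stop. Origin: centre of its underside.
- glue: White glue bottle, 56 mm across, 150 mm high, to the left of the board. Origin: centre of its underside.
- varnish: Amber glass jar, 68 mm across, 95 mm high, to the left of the board. Origin: centre of its underside.
- mug: White cup, 76 mm across, 90 mm high, to the left of the board. Origin: centre of its underside.
- mallet: Hammer with a light wooden handle lying along its x to the right of the board. Origin: middle of its underside.
- brush: Brush lying along its x to the right of the board. Origin: middle of its underside.
Not all that is in view belongs to the job. Leave any green or pink look-alike of the plain_block alone.

How it is judged:
On the way:
1. the inlaid block has been tipped onto its back on the cork, inlaid face up, and lies still (angle between inlay_block's own x axis and vertical above 3.02 rad and z of inlay_mid in the frame of board between 0.03 and 0.045 m and linear speed of inlay_block below 0.02 m/s and angular speed of inlay_block below 0.15 rad/s), for 0.2 s.
At the end, for the whole second after the job is handed in: The inlaid block lies flat on the cork with its inlaid face up (within 7 degrees), at rest; the centre of its leading end is within 6 mm of the back stop's near face, and it is square to the stop within 0.06 rad (3.4 degrees). The plain dark block still stands within 25 mm of its place (all of step 1 and x of inlay_top in the frame of stop_face between -0.006 and 0.006 m and y of inlay_top in the frame of stop_face between -0.21 and 0.21 m and angle between the z axis of inlay_block and the x axis of board, either way round below 0.06 rad and angle between plain_block's own z axis and vertical below 0.1 rad and distance of plain_block from where it was at the start of the episode below 0.025 m); the robot touches nothing.
It fails at once if the inlaid block is lifted off the cork (z of inlay_mid in the frame of board above 0.1 m or (angle between inlay_block's own x axis and vertical above 2.85 rad and z of inlay_mid in the frame of board above 0.062 m)).
It fails at once if the inlaid block is knocked off the cork board (z of inlay_mid in the frame of board below 0.02 m).
It fails at once if the plain dark block is tipped or shoved more than 25 mm (angle between plain_block's own z axis and vertical above 0.3 rad or distance of plain_block from where it was at the start of the episode above 0.025 m).
It fails at once if another thing on the bench is moved more than 30 mm (distance of any of wax_tin, glue, varnish, mallet, brush, mug from where it was at the start of the episode above 0.03 m).
It also fails if it takes over 54 s, if anything falls off the work surface, if the arm or the gripper's body presses on something with over 40 N, if the wrist force passes 120 N, or if a joint passes its speed limit or range.

## Working session

There is one attempt and no reset: what is moved stays moved. The work goes in short steps, Python scripts to look and compute and a tool call to move; the robot and the scene stay as the last step left them, time stands still between calls to the robot, and variables do not carry over. Pictures are saved under pics/ and viewed, at most 10 in all, crops included, and the job is handed in when it is done.

Besides the shell and the picture viewer there is one more tool, called after ">>>" as a command line: name --argument value ..., lists and objects as JSON in quotes. play_rows: Moves the arm, as the interface text tells. Its arguments: {"type":"object","properties":{"motion":{"type":"array"},"grip_force":{"type":"number"}},"required":["motion"]}

```bash
mkdir -p pics
cat > h.py <<'E'
import numpy as np, cv2
from station import get_obs, camera, workorder
from scipy.spatial.transform import Rotation as R
def snap(n,f=None):
    c=camera(n); np.savez(f'/tmp/{n}.npz',**c)
    if f: cv2.imwrite(f'pics/{f}.png',c['frame'][:,:,::-1])
    return c
def cloud(c):
    z=c['z_map'].astype(float);K=c['camera_matrix'];v,u=np.mgrid[:384,:512]
    P=np.stack([(u-K[0,2])/K[0,0]*z,-(v-K[1,2])/K[1,1]*z,-z],-1)
    return P@c['T'][:3,:3].T+c['T'][:3,3]
def tool(dp):  # world shift -> row units
    o=get_obs(); return R.from_euler('xyz',o['eef_rot']).inv().apply(dp)/0.25
E
python3 - <<'E'
from h import *
a=snap('top','t1');b=snap('side','s1')
o=get_obs();print(o['time_s'],o['ee_pos'],o['eef_rot'],o['qpos'])
print(a['T'],b['T'],a['camera_matrix'])
E
```

```text
0.1 [0.21347704 0.50664698 0.22394564] [-3.14056115e+00 -3.96915482e-05  2.74280229e+00] [ 1.10541166e+00  3.00412231e-01  1.52151719e+00 -2.99705357e-05
  1.32069510e+00 -6.65868914e-02]
[[ 0.0100413   0.984935   -0.1726332   0.24252706]
 [-0.99992836  0.0087654  -0.00815153 -0.04419569]
 [-0.00651553  0.17270269  0.98495245  1.70273204]
 [ 0.          0.          0.          1.        ]] [[-0.98011164  0.1370717  -0.14350095  0.31108202]
 [-0.19815938 -0.6370925   0.74487986  1.06257121]
 [ 0.01067857  0.75850148  0.65158382  1.0494705 ]
 [ 0.          0.          0.          1.        ]] [[443.55919997   0.         258.13168245]
 [  0.         443.55919997 190.84425521]
 [  0.           0.           1.        ]]
```

View pics/t1.png

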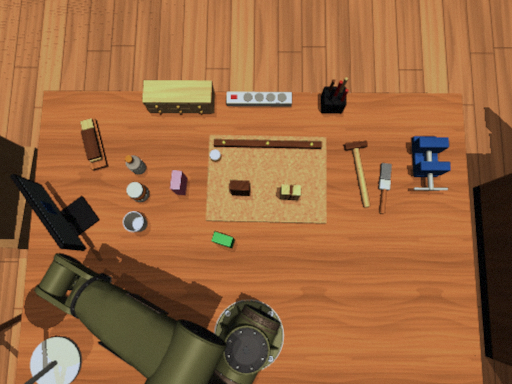

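View pics/s1.png

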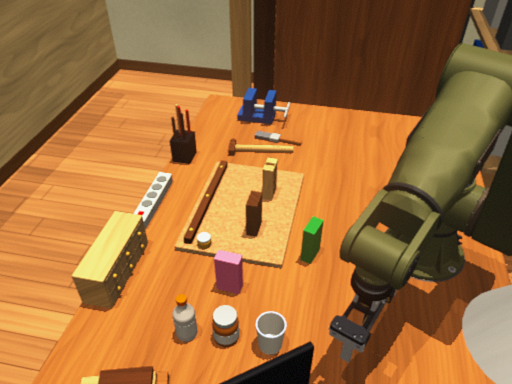

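The light block with the dark strip is at top (290,191) / side (269,178). Possible confusions are the plain dark block at (240,187), green at (223,240) and pink at (178,182). I choose the light one, and will check it in a crop and measure.

Run:
```python
from h import *
c=dict(np.load('/tmp/top.npz'));P=cloud(c);s=dict(np.load('/tmp/side.npz'));Q=cloud(s)
cv2.imwrite('pics/c1.png',np.hstack([cv2.resize(c['frame'][120:230,200:340],None,fx=3,fy=3,interpolation=2),cv2.resize(s['frame'][140:250,190:310],None,fx=3,fy=3,interpolation=2)])[:,:,::-1])
def rect(P,m):
    p=P[m][:,:3]; r=cv2.minAreaRect(p[:,:2].astype(np.float32)); return len(p),np.median(p[:,2]).round(4),r, cv2.boxPoints(r).round(4).tolist()
V,U=np.mgrid[:384,:512]
for n,(u0,u1,v0,v1) in dict(light=(270,312,170,210),dark=(222,258,170,205)).items():
    print(n,rect(P,(U>u0)&(U<u1)&(V>v0)&(V<v1)&(P[...,2]>.138)&(P[...,2]<.16)))
st=(U>210)&(U<325)&(V>130)&(V<155)&(P[...,2]>.037)&(P[...,2]<.055)
print('stop',rect(P,st))
cork=(U>205)&(U<330)&(V>130)&(V<225)&(P[...,2]>.01)&(P[...,2]<.03);print('cork',rect(P,cork))
# side cam
x=(Q[...,2]>.138)&(Q[...,2]<.16)
for n,(u0,u1,v0,v1) in dict(light=(258,282,150,205),dark=(240,266,180,240)).items():
    print('side',n,rect(Q,(U>u0)&(U<u1)&(V>v0)&(V<v1)&x))
print('side stop',rect(Q,(U>180)&(U<230)&(V>155)&(V<245)&(Q[...,2]>.037)&(Q[...,2]<.047)))
```

```text
light (200, np.float64(0.1477), ((0.5222819447517395, -0.1485004723072052), (0.06956271827220917, 0.03762811794877052), 85.22828674316406), [[0.5005999803543091, -0.18160000443458557], [0.538100004196167, -0.18469999730587006], [0.5439000129699707, -0.11540000140666962], [0.5063999891281128, -0.11230000108480453]])
dark (203, np.float64(0.1481), ((0.5367708802223206, 0.03540194407105446), (0.06827230006456375, 0.03797820582985878), 89.9275131225586), [[0.5177000164985657, 0.0013000000035390258], [0.5557000041007996, 0.0012000000569969416], [0.5558000206947327, 0.06949999928474426], [0.517799973487854, 0.06960000097751617]])
stop (726, np.float64(0.0437), ((0.7099249958992004, -0.05986325442790985), (0.06345046311616898, 0.4257938265800476), 1.4352760314941406), [[0.6729000210762024, 0.15219999849796295], [0.6834999918937683, -0.273499995470047], [0.746999979019165, -0.2718999981880188], [0.736299991607666, 0.15379999577999115]])
cork (8527, np.float64(0.0184), ((0.5993655920028687, -0.0653056800365448), (0.3630978763103485, 0.47533485293388367), 0.19520129263401031), [[0.416999995708
[... 420 characters left out ...]
998462200165], [0.5126000046730042, 0.03519999980926514]])
side dark (222, np.float64(0.1498), ((0.5385392904281616, 0.0358767993748188), (0.07633879035711288, 0.03665276989340782), 88.69851684570312), [[0.5194000005722046, -0.0019000000320374966], [0.5559999942779541, -0.0027000000700354576], [0.557699978351593, 0.07360000163316727], [0.5210999846458435, 0.07450000196695328]])
side stop (558, np.float64(0.0444), ((0.7294108867645264, -0.07523822784423828), (0.15803444385528564, 0.48191165924072266), 18.579782485961914), [[0.5777000188827515, 0.12800000607967377], [0.7312999963760376, -0.3287999927997589], [0.8810999989509583, -0.2784999907016754], [0.7275000214576721, 0.17829999327659607]])
```

View pics/c1.png

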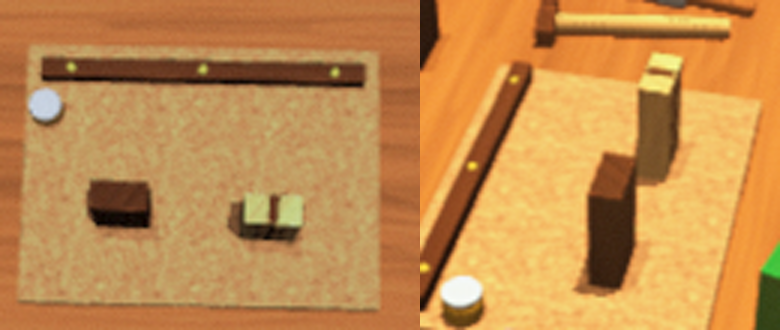

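The crop confirms the light block with a dark strip across its top end at crop (273,215). Next, the stop line.

```bash
cat >> h.py <<'E'
def stopline(c):
    P=cloud(c);f=c['frame'].astype(float).sum(2);K=c['camera_matrix'];T=c['T']
    # near edge of stop top: subpixel dark->bright transition per column, intersect ray with z=.043
    pts=[]
    for u in range(222,316):
        col=f[138:160,u]; k=None
        d=np.diff(col); k=int(np.argmax(d[4:]))+4
        if k<1 or k+2>=len(d): continue
        w=np.clip(d[k-1:k+2],0,None); v=138+k+.5+((w*[-1,0,1]).sum()/w.sum())
        r=T[:3,:3]@np.array([(u-K[0,2])/K[0,0],-(v-K[1,2])/K[1,1],-1]); t=(.043-T[2,3])/r[2]
        pts.append((T[:3,3]+t*r)[:2])
    pts=np.array(pts); l=np.polyfit(pts[:,1],pts[:,0],1)
    for _ in range(4):
        e=pts[:,0]-np.polyval(l,pts[:,1]); g=np.abs(e)<.004; l=np.polyfit(pts[g,1],pts[g,0],1)
    return l,g.sum(),e[g].std()
E
python3 - <<'E'
from h import *
c=dict(np.load('/tmp/top.npz'));print(stopline(c))
P=cloud(c);f=c['frame'].astype(int)
V,U=np.mgrid[:384,:512]
b=(U>212)&(U<324)&(V>134)&(V<155)&(f.sum(2)<260)
print(b.sum()); 
p=P[b]; print(np.percentile(p[:,2],[5,50,95]))
p=p[p[:,2]>.038]; r=cv2.minAreaRect(p[:,:2].astype(np.float32));print(r)
for u in (230,260,300): print(f[134:160,u].sum(1), P[134:160,u,0].round(3),P[134:160,u,2].round(3))
E
```

```text
(array([0.0141303 , 0.70393986]), np.int64(94), np.float64(0.0005558348012208474))
789
[0.02110378 0.04212887 0.04971516]
((0.5583250522613525, -0.1273432970046997), (0.5267225503921509, 0.38617485761642456), 21.49675178527832)
[383 438 454 456 455 305 188 194 192 186 189 112  32 332 439 457 447 464
 446 448 448 440 443 460 449 465] [0.77  0.759 0.756 0.752 0.747 0.736 0.731 0.727 0.724 0.721 0.715 0.714
 0.711 0.71  0.707 0.702 0.698 0.695 0.69  0.688 0.684 0.678 0.674 0.67
 0.666 0.665] [0.001 0.023 0.021 0.019 0.022 0.045 0.048 0.049 0.046 0.043 0.049 0.039
 0.034 0.023 0.02  0.023 0.023 0.019 0.025 0.017 0.014 0.021 0.021 0.023
 0.024 0.011]
[363 397 460 460 444 388 242 184 200 195 185 180  90 164 340 427 440 442
 462 448 438 452 430 427 447 472] [0.772 0.762 0.757 0.751 0.749 0.744 0.734 0.731 0.725 0.723 0.717 0.243
 0.711 0.71  0.707 0.705 0.699 0.694 0.693 0.688 0.684 0.681 0.676 0.672
 0.666 0.667] [-0.002  0.015  0.02   0.024  0.02   0.02   0.041  0.039  0.044  0.04
  0.046  1.703  0.039  0.025  0.023  0.017  0.024  0.026  0.015  0.019
  0.017  0.016  0.019  0.018  0.027  0.007]
[365 358 396 421 410 445 365 220 172 188 203 194 181  82 161 405 469 444
 430 439 441 440 454 445 442 447] [0.771 0.768 0.761 0.755 0.75  0.748 0.735 0.729 0.727 0.724 0.718 0.713
 0.71  0.71  0.709 0.707 0.698 0.698 0.695 0.688 0.685 0.681 0.678 0.673
 0.668 0.666] [ 0.003 -0.001  0.01   0.017  0.019  0.014  0.041  0.05   0.043  0.04
  0.047  0.049  0.047  0.032  0.019  0.015  0.03   0.016  0.014  0.022
  0.018  0.021  0.016  0.02   0.022  0.015]
```

Stop face: x ≈ 0.711 + 0.014·y (yaw −0.014). Block: centre (0.522, −0.149), yaw −0.084, and once flat it would lie about 40 mm short, which fits the description. Moving to a hover in front of the block with the fingers about 40 mm apart.

>>> play_rows --motion '[[[-0.634, -0.675, 0, 0, 0, 0, -0.15], [-0.634, -0.675, 0, 0, 0, 0, -0.15], [-0.634, -0.675, 0, 0, 0, 0, -0.15], [-0.634, -0.675, 0, 0, 0, 0, -0.15], [-0.634, -0.675, 0, 0, 0, 0, -0.15], [-0.634, -0.675, 0, 0, 0, 0, -0.15], [-0.634, -0.675, 0, 0, 0, 0, -0.15]]]'

```text
time_s: 0.8
ee_pos: [0.2943, 0.2897, 0.2246]
eef_rot: [3.141, 0.0, 2.741]
force: [0.3, -0.4, 0.4]
grip_width: 0.0422
grip_force: 0.0
```

>>> play_rows --motion '[[[-0.634, -0.675, 0, 0, 0, 0, -0.15], [-0.634, -0.675, 0, 0, 0, 0, -0.15], [-0.634, -0.675, 0, 0, 0, 0, -0.15], [-0.634, -0.675, 0, 0, 0, 0, -0.15], [-0.634, -0.675, 0, 0, 0, 0, -0.15], [-0.634, -0.675, 0, 0, 0, 0, -0.15], [-0.634, -0.675, 0, 0, 0, 0, -0.15]]]'

```text
time_s: 1.5
ee_pos: [0.3748, 0.0733, 0.2242]
eef_rot: [-3.141, -0.001, 2.742]
force: [0.4, -0.1, 0.5]
grip_width: 0.0399
grip_force: 0.0
```

>>> play_rows --motion '[[[-0.634, -0.675, 0, 0, 0, -0.05, -0.15], [-0.634, -0.675, 0, 0, 0, -0.05, -0.15], [-0.634, -0.675, 0, 0, 0, -0.05, -0.15], [-0.634, -0.675, 0, 0, 0, -0.05, -0.15], [-0.634, -0.675, 0, 0, 0, -0.05, -0.15], [-0.634, -0.675, 0, 0, 0, -0.05, -0.15], [-0.634, -0.675, 0, 0, 0, -0.05, -0.15], [-0.634, -0.675, 0, 0, 0, -0.05, -0.15]]]'

```text
time_s: 2.3
ee_pos: [0.4553, -0.1424, 0.2243]
eef_rot: [3.141, -0.0, 3.059]
force: [-0.1, 0.1, -0.7]
grip_width: 0.0398
grip_force: 0.0
```

>>> play_rows --motion '[[[0, 0, 0.15, 0, 0, 0, -0.15], [0, 0, 0.3, 0, 0, 0, -0.15], [0, 0, 0.35, 0, 0, 0, -0.15], [-0.06, 0, 0.35, 0, 0, 0, -0.15], [-0.12, 0, 0.35, 0, 0, 0, -0.15], [-0.15, 0, 0.35, 0, 0, 0, -0.15], [-0.18, 0, 0.35, 0, 0, 0, -0.15], [-0.2, 0, 0.35, 0, 0, 0, -0.15], [-0.22, 0, 0.35, 0, 0, 0, -0.15]]]'

```text
time_s: 3.2
ee_pos: [0.5102, -0.1488, 0.1372]
eef_rot: [-3.142, 0.0, 3.057]
force: [0.3, 0.5, 0.2]
grip_width: 0.0401
grip_force: 0.1
```

>>> play_rows --motion '[[[-0.02, 0, 0, 0, 0, 0, -0.15], [-0.04, 0, 0, 0, 0, 0, -0.15], [-0.06, 0, 0, 0, 0, 0, -0.15], [-0.08, 0, 0, 0, 0, 0, -0.15], [-0.1, 0, 0, 0, 0, 0, -0.15], [-0.12, 0, 0, 0, 0, 0, -0.15], [-0.14, 0, 0, 0, 0, 0, -0.15]]]'

```text
time_s: 3.9
ee_pos: [0.5452, -0.152, 0.1369]
eef_rot: [3.142, -0.0, 3.057]
force: [-0.3, -0.0, 0.4]
grip_width: 0.0401
grip_force: 0.0
```

Run:
```python
from h import *
a=snap('side')
o=get_obs();print(o['ee_pos'],o['force'])
cv2.imwrite('pics/s2.png',cv2.resize(a['frame'][100:270,170:350],None,fx=3,fy=3)[:,:,::-1])
```

```text
[ 0.54574532 -0.15201034  0.13693984] [-0.18765257 -0.16476656 -0.08143995]
```

View pics/s2.png

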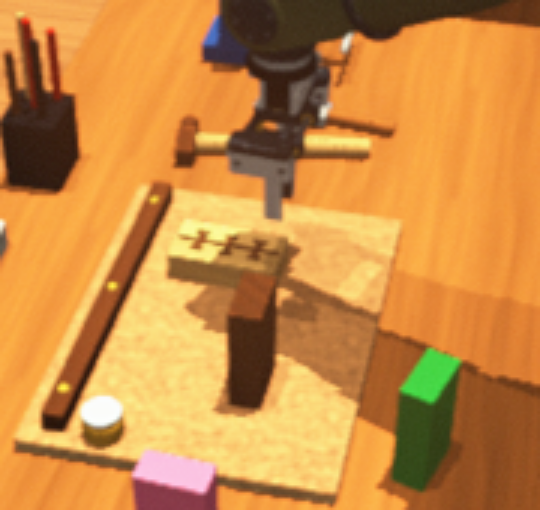

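It lies flat, inlaid face up (crop 170–285, 220–280), short of the stop, and the dark block is still standing. Now backing off and measuring the lying block.

>>> play_rows --motion '[[[0.12, 0, 0, 0, 0, -0.0112, -0.15], [0.24, 0, 0, 0, 0, -0.0112, -0.15], [0.24, 0, 0, 0, 0, -0.0112, -0.15], [0.24, 0, 0, 0, 0, -0.0112, -0.15]]]'

```text
time_s: 4.35
ee_pos: [0.4854, -0.147, 0.1374]
eef_rot: [-3.141, 0.001, 3.127]
force: [-0.1, 0.1, -0.1]
grip_width: 0.04
grip_force: 0.0
```

```bash
cat >> h.py <<'E'
def block(c,lo=.046,hi=.063,box=(0.50,0.72,-.25,-.05)):
    P=cloud(c);f=c['frame'].astype(int)
    m=(P[...,2]>lo)&(P[...,2]<hi)&(P[...,0]>box[0])&(P[...,0]<box[1])&(P[...,1]>box[2])&(P[...,1]<box[3])
    n,l,st,_=cv2.connectedComponentsWithStats(m.astype(np.uint8)); k=1+np.argmax(st[1:,4]); m=l==k
    p=P[m]; r=cv2.minAreaRect(p[:,:2].astype(np.float32)); return st[k],np.median(p[:,2]),r,cv2.boxPoints(r).round(4).tolist()
E
python3 - <<'E'
from h import *
for n in('side','top'): print(n,block(snap(n,'x_'+n)))
print(get_obs()['ee_pos'],get_obs()['eef_rot'])
E
```

```text
side (array([225, 173,  41,  19, 530], dtype=int32), np.float64(0.056224827468249805), ((0.6092199683189392, -0.15021605789661407), (0.07911018282175064, 0.13262592256069183), 88.56475067138672), [[0.5418999791145325, -0.18809999525547028], [0.6744999885559082, -0.19140000641345978], [0.6765000224113464, -0.11230000108480453], [0.5439000129699707, -0.10899999737739563]])
top (array([282, 155,  19,  20, 292], dtype=int32), np.float64(0.05440069316219143), ((0.6368407011032104, -0.15497493743896484), (0.07167543470859528, 0.0718826875090599), 83.64378356933594), [[0.5971999764442444, -0.186599999666214], [0.6686000227928162, -0.19460000097751617], [0.6765000224113464, -0.12330000102519989], [0.6050999760627747, -0.11540000140666962]])
[ 0.48583877 -0.14703022  0.13719041] [-3.14135097e+00  7.37072191e-04  3.12731275e+00]
```

>>> play_rows --motion '[[[0, -0.016, 0.15, 0, 0, 0, -0.15], [0, -0.016, 0.3, 0, 0, 0, -0.15], [0, -0.016, 0.36, 0, 0, 0, -0.15], [-0.06, -0.016, 0.36, 0, 0, 0, -0.15], [-0.12, -0.016, 0.36, 0, 0, 0, -0.15], [-0.15, -0.016, 0.36, 0, 0, 0, -0.15], [-0.17, -0.016, 0.36, 0, 0, 0, -0.15], [-0.19, -0.016, 0.36, 0, 0, 0, -0.15], [-0.21, -0.016, 0.36, 0, 0, 0, -0.15], [-0.23, -0.016, 0.36, 0, 0, 0, -0.15]]]'

```text
time_s: 5.45
ee_pos: [0.5427, -0.1517, 0.047]
eef_rot: [3.142, -0.0, 3.127]
force: [-1.5, -0.4, -0.5]
grip_width: 0.04
grip_force: 0.4
```

>>> play_rows --motion '[[[-0.02, 0, 0, 0, 0, 0, -0.15], [-0.04, 0, 0, 0, 0, 0, -0.15], [-0.06, 0, 0, 0, 0, 0, -0.15], [-0.075, 0, 0, 0, 0, 0, -0.15]]]'

```text
time_s: 5.85
ee_pos: [0.5616, -0.152, 0.047]
eef_rot: [-3.142, -0.0, 3.127]
force: [-1.4, -0.1, 1.2]
grip_width: 0.0403
grip_force: 0.8
```

Run:
```python
from h import *
for n in('side','top'): print(n,block(snap(n,'y_'+n)))
print(get_obs()['ee_pos'],get_obs()['force'])
```

```text
side (array([215, 171,  44,  21, 495], dtype=int32), np.float64(0.05630819921335539), ((0.6381138563156128, -0.1575075089931488), (0.1622915416955948, 0.09597313404083252), 0.23997272551059723), [[0.5568000078201294, -0.10989999771118164], [0.557200014591217, -0.20579999685287476], [0.7195000052452087, -0.20520000159740448], [0.7190999984741211, -0.10920000076293945]])
top (array([281, 145,  19,  13, 147], dtype=int32), np.float64(0.0540978060479369), ((0.6904881596565247, -0.15378546714782715), (0.07192734628915787, 0.04242170229554176), 78.78302764892578), [[0.6626999974250793, -0.18490000069141388], [0.7042999863624573, -0.1932000070810318], [0.7182999849319458, -0.1225999966263771], [0.6766999959945679, -0.1143999993801117]])
[ 0.56172515 -0.1519604   0.04697686] [0.28123183 0.06886185 0.18513757]
```

>>> play_rows --motion '[[[-0.008, 0, 0, 0, 0, 0, -0.15], [-0.016, 0, 0, 0, 0, 0, -0.15], [-0.022, 0, 0, 0, 0, 0, -0.15], [-0.028, 0, 0, 0, 0, 0, -0.15]]]'

```text
time_s: 6.35
ee_pos: [0.5681, -0.152, 0.0469]
eef_rot: [3.142, -0.001, 3.127]
force: [-15.4, 0.2, 10.5]
grip_width: 0.0401
grip_force: 7.9
```

>>> play_rows --motion '[[[-0.004, 0, 0, 0, 0, 0, -0.15], [-0.004, 0, 0, 0, 0, 0, -0.15]]]'

```text
time_s: 6.55
ee_pos: [0.5681, -0.1521, 0.0469]
eef_rot: [3.141, -0.003, 3.127]
force: [-11.9, 0.7, 7.3]
grip_width: 0.0399
grip_force: 6.0
```

>>> play_rows --motion '[[[-0.004, 0, 0, 0, 0, 0, -0.15], [-0.004, 0, 0, 0, 0, 0, -0.15]]]'

```text
time_s: 6.75
ee_pos: [0.5681, -0.1521, 0.0469]
eef_rot: [3.141, -0.006, 3.127]
force: [-21.5, 0.5, 11.9]
grip_width: 0.04
grip_force: 10.3
```

The block has seated against the stop (about 20 N, no advance). Retreating to look.

>>> play_rows --motion '[[[0.02, 0, 0, 0, 0, 0, -0.15], [0.1, 0, 0, 0, 0, 0, -0.15], [0.25, 0, -0.1, 0, 0, 0, -0.15], [0.4, 0, -0.3, 0, 0, 0, -0.15], [0.55, 0, -0.5, 0, 0, 0, -0.15], [0.7, 0, -0.6, 0, 0, 0, -0.15], [0.8, 0.2, -0.6, 0, 0, 0, -0.15], [0.8, 0.6, -0.6, 0, 0, 0, -0.15], [0.8, 0.9, -0.6, 0, 0, 0, -0.15], [0.8, 0.9, -0.6, 0, 0, 0, -0.15]]]'

```text
time_s: 7.75
ee_pos: [0.374, 0.0406, 0.1972]
eef_rot: [3.141, 0.002, 3.126]
force: [1.1, 0.1, 0.3]
grip_width: 0.0401
grip_force: 0.0
```

Run:
```python
from h import *
b=snap('side','s3');c=snap('top','t3')
for n,q in(('side',b),('top',c)): print(n,block(q,hi=.064,box=(.5,.708,-.25,-.05)))
print(stopline(c),get_obs()['time_s'],get_obs()['ee_pos'],get_obs()['force'])
cv2.imwrite('pics/c3.png',np.hstack([cv2.resize(c['frame'][130:220,240:330],(480,480),interpolation=2),cv2.resize(b['frame'][140:200,195:275],(320,480//2),interpolation=2).repeat(2,0) if 0 else cv2.resize(b['frame'][150:230,195:248],(318,480),interpolation=2)])[:,:,::-1])
```

```text
side (array([216, 172,  40,  20, 524], dtype=int32), np.float64(0.05639224815882948), ((0.6438908576965332, -0.1503376066684723), (0.07805551588535309, 0.12732790410518646), 88.6150131225586), [[0.5792999863624573, -0.18780000507831573], [0.70660001039505, -0.19089999794960022], [0.7085000276565552, -0.11289999634027481], [0.5812000036239624, -0.10980000346899033]])
top (array([281, 146,  19,  34, 600], dtype=int32), np.float64(0.05414538822821546), ((0.6427912712097168, -0.1510290503501892), (0.06945072114467621, 0.1297992765903473), 89.89622497558594), [[0.5777999758720398, -0.18559999763965607], [0.7075999975204468, -0.1859000027179718], [0.7077999711036682, -0.11640000343322754], [0.578000009059906, -0.11620000004768372]])
(array([0.01522532, 0.70383848]), np.int64(76), np.float64(0.000597529402050305)) 7.85 [0.37388619 0.04358896 0.197     ] [ 0.64106515 -0.0152204   0.01446109]
```

View pics/c3.png

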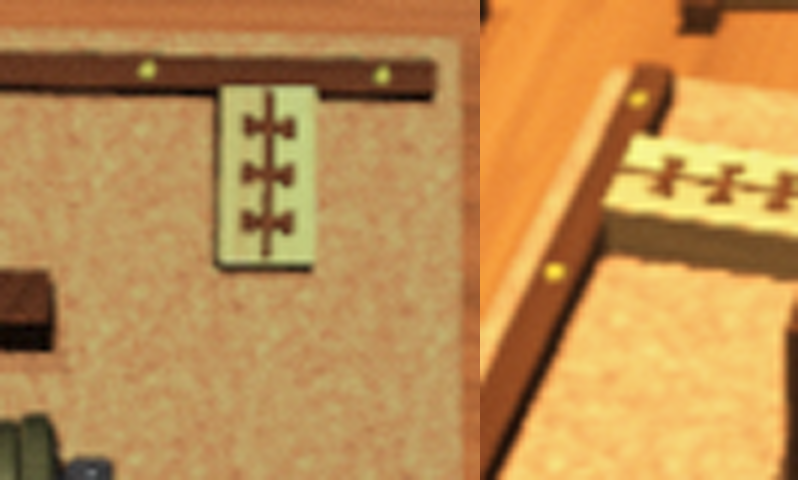

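The crop shows the inlay up and the end flat against the stop at (218–318, 88). The measured angle is within about 0.02 rad of the stop. A quick flatness and plain-block check, then hand in.

Run:
```python
from h import *
c=snap('top');P=cloud(c);V,U=np.mgrid[:384,:512]
m=(P[...,0]>.585)&(P[...,0]<.7)&(P[...,1]>-.18)&(P[...,1]<-.122)
p=P[m];k=np.linalg.lstsq(np.c_[p[:,:2],np.ones(len(p))],p[:,2],rcond=None)[0];print('tilt',k,len(p))
q=P[(U>222)&(U<258)&(V>170)&(V<205)&(P[...,2]>.138)&(P[...,2]<.16)];print('dark',cv2.minAreaRect(q[:,:2].astype(np.float32)))
ok=np.hypot(k[0],k[1])<.08
if ok: print(workorder.hand_in())
```

```text
tilt [ 0.00148244 -0.01403632  0.05143293] 440
dark ((0.5372704267501831, 0.03561760485172272), (0.06919821351766586, 0.0355159267783165), 88.84510040283203)
the job is handed in; nothing more can be done
None
```

I tipped the inlaid block onto its back with the inlay up and pushed it flush and square against the back stop (within about 0.02 rad). The plain dark block stands where it was, and the job is handed in, though the hand-in returned no verdict.

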